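Set up the model jig: re-notch the slide and wedge the plate level

TASK

Set up the dental model jig for the next case: lift the orange slide knob out of its notch, move it along its slot and let it drop fully into the notch beside the green tab, and push the blue wedge, thin end first, under the low front edge of the hinged plate until the plate sits level on it. Do not touch the plate or the jaw fixed on it, leave the other things on the bench where they are, and let go of everything at the end.

Things in the scene. Friction and masses are not known exactly. Their poses are not given: they have to be found in the camera images.
- jig: White and grey jig fixed to the bench, turned up to 0.25 rad. Sizes in mm. Origin on the bench, x away from the robot, y to its left, z up. A notched rail block (x -87 to +63, y +50 to +136) is on its left; on its right a hinged plate lies over bare bench (y -78 to +28).
- slot_mid (a point): Centre of the jig's slot and of its middle notch, at deck height, 38 above the bench. The slot runs along the jig's x, 16 wide, between two decks with six round steel teeth each (tops 46 high). The five notches between teeth lie at -52, -26, 0, +26, +52 along x from here. A seated slide has about 1.7 play along x and 2 along y.
- slide: Slide caught in the slot: orange knob on a stem with a steel crossbar (9 diameter, 44 long, along its y) that lies in a notch, and a foot under the decks. Origin: middle of the crossbar, 42.5 above the bench when seated. Lifted 8 it clears the teeth; at 16 the foot meets the decks. Teeth block it until lifted. Free, 0.12 kg, held down by its weight only.
- knob (a point): Middle of the slide's upright orange knob (28 diameter, 24 tall), 25.5 above the slide's origin, 68 above the bench when seated.
- tab_green: Green tab (18 x 18 x 4) on the ledge left of the slot, beside the wanted notch. Its origin is not on the tab but in the wanted notch, on the slot's centre line, 38 above the bench; the tab's middle is 43 to the left (jig +y). Light grey tabs mark three other notches; the notch where the slide starts has no tab.
- plate: Aluminium plate 106 wide, 6 thick, a lilac plaster jaw fixed on it (top 32 above the plate's mid plane). Origin on its hinge line at the far side, 20.5 above the bench; x points away from the robot. Turns about its y; level when its z is vertical. Starts with the front edge 0.105 rad low, its underside there 6 above the bench; 17.5 when level. Presses on the wedge with 1.7 to 3 N.
- plate_edge (a point): Middle of the plate's rounded front edge (radius 3), on the edge's axis, 110 in front of the hinge; 20.5 above the bench when level.
- gauge_post (a point): Top of the right one of two yellow posts beside the plate's front corners, 23.5 above the bench: flush with the top of the plate when the plate is level. Each post is 12 x 8, 122 apart; the wedge goes between them.
- wedge: Loose blue wedge, 90 long, 26 wide, about 0.09 kg, lying flat. Origin at the centre of its underside; thin end at x = +45 (2.5 high), thick end at x = -45 (24.5 high), straight top. Friction holds it where it is left. The plate is level when the wedge lies squarely under the edge with its thick end 28.6 in front of plate_edge, anywhere along the edge.
- spare_jaw: Bystander, leave alone (mm): spare cream plaster jaw, about 54 x 62 x 29, loose on the bench; origin at the centre of its underside.
- bottle_cap: Bystander, leave alone (mm): black bottle cap, diameter 26, height 16; origin under its centre.
- bottle: Bystander, leave alone (mm): closed amber bottle, diameter 52, height 150; origin under its centre.
- beaker: Bystander, leave alone (mm): white cup, rim diameter 60, height 75; origin under its centre.
- carton: Bystander, leave alone (mm): white carton, 70 x 90 x 80 high; origin under its centre.
- handpiece: Bystander, leave alone (mm): black handpiece with a green ring, 145 long, 24 thick, lying flat along its x; origin underneath, near its middle.
- forceps: Bystander, leave alone (mm): flat steel scissor forceps, 145 long, 62 wide, 4 thick, lying along its x; origin underneath, near the middle.
There are look-alikes about, which are no part of the job. Several things have the shape of the wedge; the one meant has the colours described above. What is shaped like the slide but pink is not meant.

How it is judged:
By the outcome, as a careful person would: the job done as asked, in the order asked, and still so for the second after the job is handed in, with the robot touching nothing.
It also fails if it takes over 67 s, if anything falls off the work surface, if the arm or the gripper's body presses on something with over 40 N, if the wrist force passes 120 N, or if a joint passes its speed limit or range.

ROBOT

A 6-joint arm with a two-finger parallel gripper is mounted at the origin on the work surface. World frame = base frame: x ahead of the robot, y to its left, z up, the work surface at z = 0. Lengths are in m, angles in rad, forces in N, time in s.
With the tool pointing down it reaches from about 0.35 to 0.925 m from the base axis. Payload 6.4 kg.
Tool frame: the origin (TCP) lies between the finger pads; the fingertips stand 11 mm ahead of it and the grasp point (between the pads) lies 8 mm behind it; z points along the fingers, y is the line along which they close (so a half turn about z gives the same grasp; the last joint's range is limited). The gripper opens to 94 mm and grips with 3 to 60 N. Pads are 16 mm wide; open, the fingers measure 119 mm over their backs; the gripper's body (75 mm by 177 mm) begins 78 mm behind the grasp point.
Start: joints at [1.095, 0.245, 1.558, -0, 1.339, -0.174], TCP at [0.193, 0.621, 0.191] pointing down, gripper open.
Joint ranges: [-3.13, 3.13], [-1.02, 2.26], [0.13, 2.54], [-0.95, 4.09], [0.21, 2.88], [-2.74, 2.74]. Speed limits (rad/s): [2.57, 2.57, 3.14, 3.14, 3.14, 3.14].

INTERFACE

Orientations are given as a unit quaternion [x, y, z, w].
In Python, from bench import * gives the robot as it stands. The module is installed in compiled form; this text tells all that it offers.
- The arm moves only by the shell command python3 -m handwheel 'ROWS'. ROWS is JSON, a list of rows, each a list of 3 entries, a list of its own where there are three numbers: the opening, from 0 (shut) to 1 (fully open), then the shift along the world's x, y, z in cm, then the turn about the world's z in degrees. A call has 1 to 8 rows; each row is the pose to reach, as a shift and turn from the pose commanded when the call began; what a row does not reach only later rows make up. A row lasts 1/10 s, in which the tool goes at most 50 mm and 8.59 degrees, less where a joint would pass 70% of its speed; a pose out of reach is approached as far as the arm can. A call with a gripper value outside its range is refused whole. The fingers move at their own pace and stop on an object; the grip force is fixed at half the most. Time passes only in rows, so rows that repeat a pose let the fingers close. It gives the time, the measured TCP pose, the force, the opening and the grip force at its end, in the units of the state.
- get_obs(): the state, without advancing time (a new reading comes with each control period).
- grab_frame(name): name is "scene" or "top" or "wrist"; returns the picture (420x560x3 uint8, blue, green, red); there is no depth.
- get_calibration(name): a dict with "camera_matrix" (3x3 intrinsics, pixels), "position" and "orientation" of the camera in the world; the wrist camera has in their place "hand_eye" (4x4, takes a point from camera to tool coordinates, whose origin is the TCP and whose axes are the flange's). Camera axes: x right, y up, looking along -z (the intrinsics and any distortion apply to the point x, -y, -z); pixel columns grow to the right and rows downward; lengths in m; the calibration is good to about 2 mm. A picture is of the moment at which its call begins: read the wrist's pose just before it. get_calibration takes no time and is no camera call.
- sign_off(): hands the job in; it is judged then, once.
The state is a dict: "t": time; "joint_positions": joint angles; "joint_vel": joint speeds; "tau": joint torques, N m; "eef_pos": TCP position; "ee_rot": TCP orientation; "contact_force": force on the tool from outside, world axes, zero at the start; "moment": the same for the moment, N m; "grip_width": opening from 0.0 (shut) to 1.0 (fully open); "grasp_force": force on a finger pad.
Only numpy, scipy, OpenCV 4.12 (cv2) and the standard library are available. Lean on these libraries where they do the work, as an engineer would, in place of code of your own. Each camera call takes 0.05 s, during which the arm holds its last target. There are 200 camera calls.

## Working session

There is one attempt and no reset: what is moved stays moved. The work goes in short steps, Python scripts to look and compute and a shell command to move; the robot and the scene stay as the last step left them, time stands still between calls to the robot, and variables do not carry over. Pictures are saved under pics/ and viewed, at most 10 in all, crops included, and the job is handed in when it is done.

```bash
mkdir -p pics; cat > h.py <<'E'
from bench import *
import numpy as np, cv2
from scipy.spatial.transform import Rotation as R
def cam(name,obs=None):
    c=get_calibration(name); K=np.array(c["camera_matrix"])
    if name=="wrist":
        T=np.eye(4);T[:3,:3]=R.from_quat(obs["ee_rot"]).as_matrix();T[:3,3]=obs["eef_pos"]
        T=T@np.array(c["hand_eye"]);return K,T[:3,:3],T[:3,3]
    o=np.array(c["orientation"]);r=R.from_quat(o).as_matrix() if o.size==4 else o.reshape(3,3)
    return K,r,np.array(c["position"])
def pix2w(cm,uv,z):
    K,r,p=cm; uv=np.atleast_2d(np.array(uv,float))
    d=np.c_[(uv[:,0]-K[0,2])/K[0,0],-(uv[:,1]-K[1,2])/K[1,1],-np.ones(len(uv))]@r.T
    return p+d*((np.asarray(z)-p[2])/d[:,2])[:,None]
def w2pix(cm,P):
    K,r,p=cm; q=(np.atleast_2d(P)-p)@r
    return np.c_[K[0,2]+K[0,0]*q[:,0]/-q[:,2],K[1,2]+K[1,1]*q[:,1]/q[:,2]]
E
python3 - <<'E'
from h import *
for n in("scene","top"):
    cv2.imwrite(f"pics/{n}0.png",grab_frame(n)); c=get_calibration(n); print({k:np.round(v,4).tolist() if not isinstance(v,str) else v for k,v in c.items()})
print(get_calibration("wrist")); print(get_obs())
E
```

```text
{'camera_matrix': [[464.369, 0.0, 278.0751], [0.0, 464.369, 212.6525], [0.0, 0.0, 1.0]], 'position': [1.0887, 0.5471, 0.8018], 'orientation': [0.1294, 0.3602, 0.8774, 0.2893]}
{'camera_matrix': [[446.6397, 0.0, 276.1162], [0.0, 446.6397, 207.558], [0.0, 0.0, 1.0]], 'position': [0.5804, -0.0372, 0.8644], 'orientation': [-0.0103, 0.0156, 0.7158, -0.6981]}
{'camera_matrix': array([[322.38769721,   0.        , 275.94064171],
       [  0.        , 322.38769721, 208.78779123],
       [  0.        ,   0.        ,   1.        ]]), 'hand_eye': array([[ 1.71402967e-04,  9.68529774e-01,  2.48897664e-01,
         7.15581934e-02],
       [ 9.99999923e-01, -2.54145344e-04,  3.00301651e-04,
        -4.75689903e-04],
       [ 3.54107273e-04,  2.48897594e-01, -9.68529743e-01,
        -1.93061976e-01],
       [ 0.00000000e+00,  0.00000000e+00,  0.00000000e+00,
         1.00000000e+00]])}
{'t': 0.1, 'joint_positions': array([ 1.09493033e+00,  2.45742000e-01,  1.55888810e+00, -1.36812951e-05,
        1.33870709e+00, -1.74100117e-01]), 'joint_vel': array([-5.24123473e-06, -4.16532444e-04, -4.22207430e-03,  7.99685873e-04,
       -1.22806390e-03,  4.89634705e-06]), 'tau': array([ 9.29335984e-04, -4.16917741e+01, -3.15525770e+01,  6.86459919e-02,
        3.09793151e-02, -2.89769548e-05]), 'eef_pos': array([0.19291781, 0.62011529, 0.19045917]), 'ee_rot': array([ 1.50309481e-01,  9.88638609e-01, -8.28735204e-04, -2.72201334e-04]), 'contact_force': array([-0.2288519 , -0.11579059,  0.68281019]), 'moment': array([-0.02159539,  0.01701729,  0.02577158]), 'grasp_force': 0.0, 'grip_width': 1.0037139251357827}
```

View pics/top0.png

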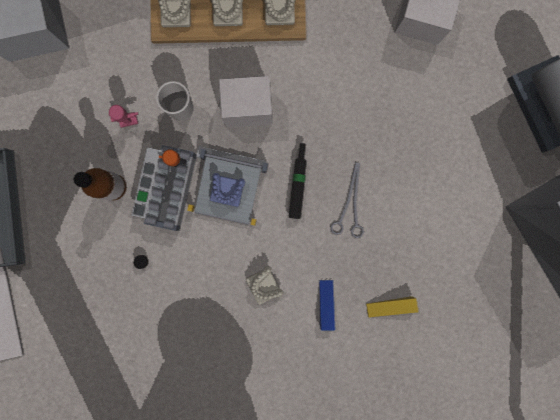

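View pics/scene0.png

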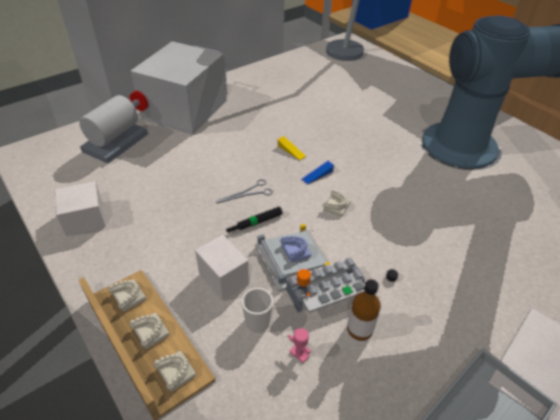

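The top view shows the jig around (200,190). Slide candidates are orange (171,157) and pink (118,113); the orange one, in the slot, is meant. Wedge candidates are blue (327,305) and yellow (392,308); the blue one is meant. The green tab is at (143,197). I'll confirm all of this in one enlarged crop.

```bash
python3 - <<'E'
from h import *
im=cv2.imread("pics/top0.png")
a=cv2.resize(im[140:240,125:275],None,fx=4,fy=4,interpolation=cv2.INTER_CUBIC)
b=cv2.resize(im[270:340,300:350],None,fx=4,fy=4,interpolation=cv2.INTER_CUBIC)
c=np.zeros((400,800,3),np.uint8);c[:400,:600]=a;c[:280,600:800]=b
cv2.imwrite("pics/crop1.png",c)
cm=cam("top")
print(pix2w(cm,[[171,157],[143,197],[190,208],[252,222],[327,305]],[.08,.042,.0235,.0235,.013]).round(4))
E
```

```text
[[ 0.7027  0.1395  0.08  ]
 [ 0.6359  0.2007  0.042 ]
 [ 0.6143  0.1181  0.0235]
 [ 0.585   0.0021  0.0235]
 [ 0.4244 -0.1357  0.013 ]]
```

View pics/crop1.png

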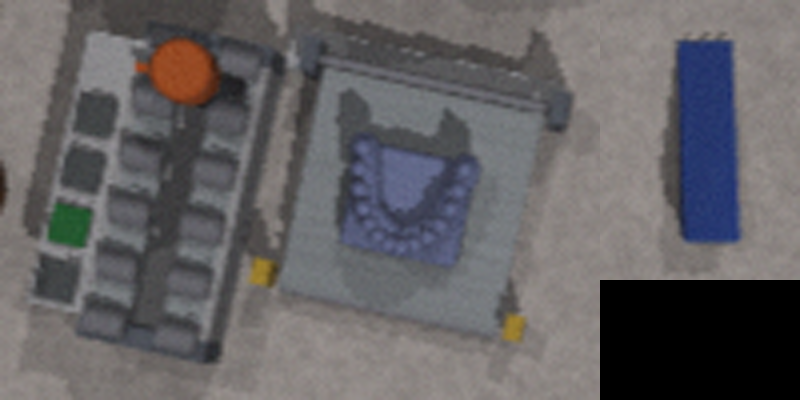

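The crop confirms three things. The orange slide sits in the +52 notch, which has no tab. The green tab marks the -26 notch, so the slide must travel -78 mm. The blue wedge's thick end seems to face the robot. The jig yaw is about -14°. I'm moving above the knob with the gripper closing along jig x.

```bash
python3 -m handwheel '[[1,[0,0,3],0],[1,[46.7,-50,3],-87],[1,[46.7,-50,3],-87],[1,[46.7,-50,3],-87],[1,[46.7,-50,3],-87],[1,[46.7,-50,3],-87],[1,[46.7,-50,3],-87],[1,[46.7,-50,3],-87]]' | tail -c 600
```

```text
t: 0.9
eef_pos: [0.4329, 0.3631, 0.2211]
ee_rot: [0.628, 0.778, -0.0, -0.0]
contact_force: [0.1, 1.2, 0.6]
grip_width: 0.999
grasp_force: 0.0
```

```bash
python3 -m handwheel '[[1,[22.7,-24.3,0],-26],[1,[22.7,-24.3,0],-26],[1,[22.7,-24.3,0],-26],[1,[22.7,-24.3,0],-26],[1,[22.7,-24.3,0],-26],[1,[22.7,-24.3,0],-26],[1,[22.7,-24.3,0],-26],[1,[22.7,-24.3,0],-26]]' | tail -c 600
python3 - <<'E'
from h import *
import pickle
o=get_obs(); im=grab_frame("wrist"); cv2.imwrite("pics/w1.png",im); pickle.dump(o,open("w1.pkl","wb"))
E
```

```text
t: 1.7
eef_pos: [0.6608, 0.1182, 0.2203]
ee_rot: [0.787, 0.618, -0.001, -0.0]
contact_force: [-0.3, 0.5, -0.1]
grip_width: 1.0
grasp_force: 0.0
```

View pics/w1.png

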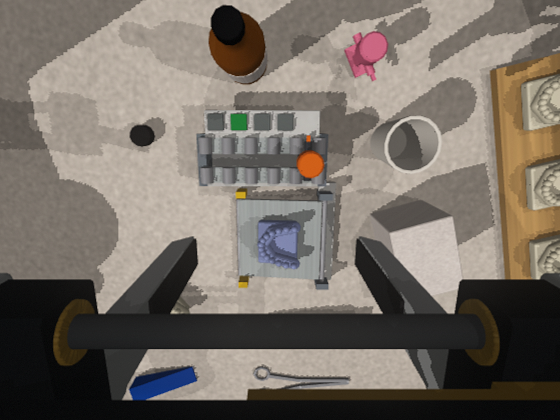

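The wrist view shows the orange knob at (310,165), the green tab at (239,121), the posts at (241,195) and (243,282), and the blue wedge at (163,382). Next I segment these for exact positions.

```bash
cat >> h.py <<'E'
def blob(im,lo,hi,roi,minA=8):
    x0,y0,x1,y1=roi; m=cv2.inRange(cv2.cvtColor(im,cv2.COLOR_BGR2HSV)[y0:y1,x0:x1],lo,hi)
    n,l,s,c=cv2.connectedComponentsWithStats(m); 
    return [(int(s[i,4]),(c[i]+[x0,y0]).round(1).tolist()) for i in np.argsort(-s[:,4]) if i and s[i,4]>=minA]
ORG=((3,150,90),(16,255,255));GRN=((45,100,40),(80,255,255));YEL=((20,120,100),(32,255,255));BLU=((108,130,40),(125,255,255))
E
python3 - <<'E'
from h import *
import pickle
def run(im,cm,rk,rg,ry,rb):
    k=blob(im,*ORG,rk);g=blob(im,*GRN,rg);y=blob(im,*YEL,ry);print(k[:2],g[:1],y[:3])
    P=pix2w(cm,[k[0][1],g[0][1],y[0][1],y[1][1]],[.078,.042,.0225,.0225]);print(P.round(4).tolist())
    d=P[1]-P[0];print("yaw tab",np.degrees(np.arctan2(d[1],d[0])-np.arctan2(43,-78)),np.hypot(*d[:2]))
    e=P[2]-P[3];e*=np.sign(e[1]);print("yaw posts",np.degrees(np.arctan2(e[1],e[0]))-90,np.hypot(*e[:2]))
    m=cv2.inRange(cv2.cvtColor(im,cv2.COLOR_BGR2HSV),*BLU);M=np.zeros_like(m);x0,y0,x1,y1=rb;M[y0:y1,x0:x1]=m[y0:y1,x0:x1]
    print("wedge box",cv2.minAreaRect(np.argwhere(M)[:,::-1].astype(np.float32)), "c",pix2w(cm,[np.argwhere(M).mean(0)[::-1]],[.015]).round(4))
im=cv2.imread("pics/w1.png");o=pickle.load(open("w1.pkl","rb"))
run(im,cam("wrist",o),(270,130,340,190),(220,105,260,135),(225,180,260,295),(120,360,205,400))
run(cv2.imread("pics/top0.png"),cam("top"),(150,140,190,175),(130,185,155,210),(180,195,265,230),(305,270,350,340))
E
```

```text
[(578, [309.9, 163.9]), (23, [307.7, 138.5])] [(255, [238.5, 121.5])] [(78, [240.4, 194.5]), (53, [242.9, 284.5])]
[[0.7033, 0.142, 0.078], [0.6388, 0.2019, 0.042], [0.6158, 0.1179, 0.0225], [0.5867, -0.0011, 0.0225]]
yaw tab -13.986202300528108 0.08800433909777051
yaw posts -13.734425140493684 0.12250331976959196
wedge box ((162.14707946777344, 382.5882568359375), (23.525955200195312, 66.93983459472656), 75.96376037597656) c [[ 0.4245 -0.1304  0.015 ]]
[(208, [169.8, 157.4])] [(84, [142.0, 195.8])] [(28, [189.8, 207.2]), (27, [252.9, 221.4])]
[[0.7024, 0.142, 0.078], [0.6382, 0.2025, 0.042], [0.6158, 0.1186, 0.0225], [0.5861, 0.0005, 0.0225]]
yaw tab -14.411483551866445 0.08816853752124551
yaw posts -14.118492742475453 0.12184838743085546
wedge box ((326.22125244140625, 305.0311279296875), (48.52119827270508, 13.629101753234863), 87.70938873291016) c [[ 0.4244 -0.1343  0.015 ]]
```

Both cameras agree: knob at (0.703, 0.142), yaw -14.1°. I descend to the knob with the gripper partly closed, then grip.

```bash
python3 -m handwheel '[[0.65,[4.2,2.4,-2],0],[0.65,[4.2,2.4,-7],0],[0.65,[4.2,2.4,-12],0],[0.65,[4.2,2.4,-14.5],0],[0.65,[4.2,2.4,-15.6],0],[0.65,[4.2,2.4,-15.6],0],[0.2,[4.2,2.4,-15.6],0],[0.2,[4.2,2.4,-15.6],0]]' | tail -c 600; python3 -m handwheel '[[0.2,[0,0,0],0],[0.2,[0,0,0],0],[0.2,[0,0,0],0]]'
```

```text
t: 2.55
eef_pos: [0.7029, 0.1462, 0.0686]
ee_rot: [0.785, 0.62, 0.002, 0.001]
contact_force: [0.1, -1.0, -0.4]
grip_width: 0.515
grasp_force: 0.0
t: 2.85
eef_pos: [0.7016, 0.1458, 0.0663]
ee_rot: [0.785, 0.619, 0.001, 0.0]
contact_force: [2.0, -0.1, 4.7]
grip_width: 0.258
grasp_force: 2.9
```

```bash
python3 -m handwheel '[[0.1,[0,0,0],0],[0.1,[0,0,0],0],[0.1,[0,0,0.6],0],[0.1,[0,0,1.2],0],[0.1,[0,0,1.2],0],[0.1,[0,0,1.2],0]]'; python3 - <<'E'
from h import *
o=get_obs();im=grab_frame("wrist");cv2.imwrite("pics/w2.png",im)
k=blob(im,*ORG,(150,50,450,330));print(k[:3],w2pix(cam("wrist",o),o["eef_pos"]))
E
```

```text
t: 3.45
eef_pos: [0.7009, 0.1459, 0.0774]
ee_rot: [0.785, 0.619, -0.0, -0.0]
contact_force: [0.2, 0.3, -0.1]
grip_width: 0.098
grasp_force: 0.0
[(1070, [278.9, 239.8]), (479, [157.5, 85.1]), (60, [280.6, 197.6])] [[275.17126495 242.13443299]]
```

View pics/w2.png

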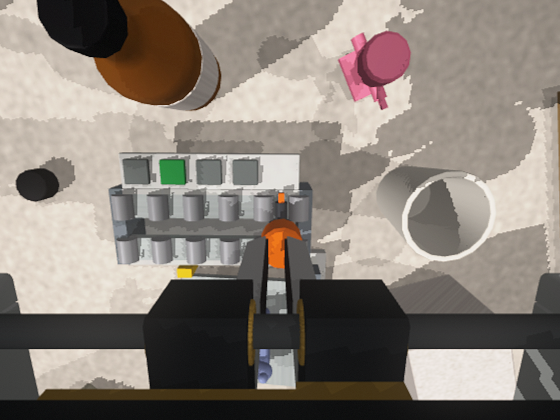

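The view shows the knob at about (280,240) with the fingertips shut over it and nothing held, so the grip slipped off. I rise, open and measure again.

```bash
python3 -m handwheel '[[0.1,[0,0,3],0],[0.65,[0,-2,8],0],[0.65,[0,-4,8],0],[0.65,[0,-4,8],0],[0.65,[0,-4,8],0],[0.65,[0,-4,8],0]]'; python3 - <<'E'
from h import *
o=get_obs();im=grab_frame("wrist");cv2.imwrite("pics/w3.png",im)
cm=cam("wrist",o)
k=[b for b in blob(im,*ORG,(200,80,420,330))];g=blob(im,*GRN,(80,50,400,330));print(k[:3],g[:2])
hs=cv2.inRange(cv2.cvtColor(im,cv2.COLOR_BGR2HSV),*ORG)
n,l,s,c=cv2.connectedComponentsWithStats(hs[:330]);i=[j for j in range(1,n) if 220<c[j][0]<400]; print([(s[j].tolist(),c[j].round(1).tolist()) for j in i if s[j][4]>20])
P=pix2w(cm,[k[0][1],g[0][1]],[.078,.042]);print(P.round(4),o["eef_pos"])
cv2.imwrite("pics/w3c.png",cv2.resize(im[60:300,130:430],None,fx=2.5,fy=2.5))
E
```

```text
t: 4.1
eef_pos: [0.6999, 0.1067, 0.1553]
ee_rot: [0.785, 0.62, -0.001, -0.001]
contact_force: [-0.4, 0.7, 0.5]
grip_width: 0.49
grasp_force: 0.0
[(866, [270.3, 170.2]), (40, [271.0, 138.5])] [(370, [187.0, 118.0])]
[([269, 135, 5, 8, 40], [271.0, 138.5]), ([254, 153, 33, 35, 866], [270.3, 170.2])]
[[0.7037 0.1422 0.078 ]
 [0.6389 0.2018 0.042 ]] [0.69985047 0.106658   0.15526541]
```

View pics/w3c.png

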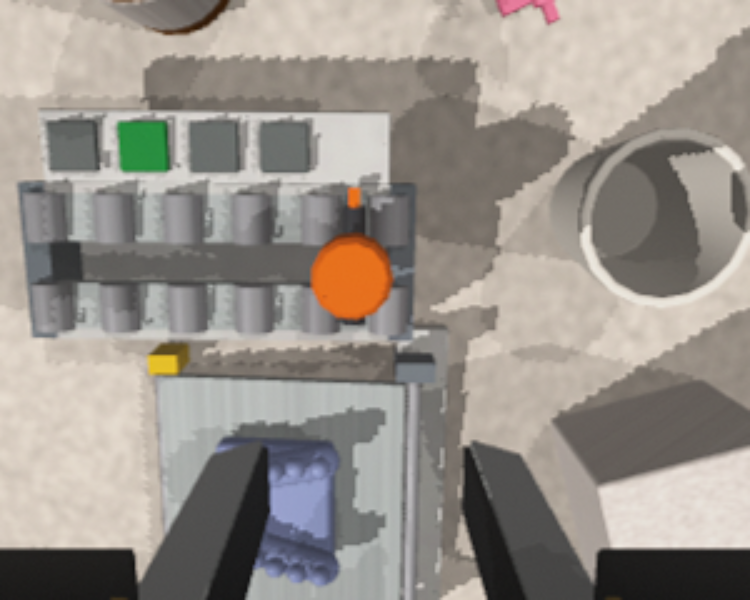

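The crop shows the knob upright and still seated at crop (350,277), and the measurement is unchanged at (0.7035, 0.142). My first grip was about 4 mm off in y and shallow. I retry, centred and deeper, and check before closing.

```bash
python3 -m handwheel '[[0.6,[0.3,3.5,-1],0],[0.6,[0.3,3.5,-6],0],[0.6,[0.3,3.5,-9.3],0],[0.6,[0.3,3.5,-9.3],0],[0.6,[0.3,3.5,-9.3],0],[0.6,[0.3,3.5,-9.3],0]]'; python3 -c "
from h import *
o=get_obs();im=grab_frame('wrist');cm=cam('wrist',o);print(o['eef_pos'],o['contact_force'])
b=[x for x in blob(im,*ORG,(200,80,420,330))][:3];print(b,pix2w(cm,[b[0][1]],[.078]))"
```

```text
t: 4.75
eef_pos: [0.7058, 0.1411, 0.0672]
ee_rot: [0.785, 0.619, 0.002, 0.001]
contact_force: [0.2, 0.2, 1.2]
grip_width: 0.603
grasp_force: 0.0
[0.70583455 0.14112977 0.06715452] [0.24706116 0.19139014 1.24298523]
[(1852, [271.4, 244.0]), (66, [271.8, 196.2])] [[0.70427276 0.14440445 0.078     ]]
```

```bash
python3 -m handwheel '[[0.6,[-0.1,0.2,0],0],[0.6,[-0.1,0.2,0],0]]'; python3 -m handwheel '[[0.2,[0,0,0],0],[0.2,[0,0,0],0]]';python3 -m handwheel '[[0.2,[0,0,0],0],[0.2,[0,0,0],0]]'
```

```text
t: 5.0
eef_pos: [0.7039, 0.1431, 0.0661]
ee_rot: [0.785, 0.619, 0.001, 0.001]
contact_force: [0.2, -0.7, -0.6]
grip_width: 0.601
grasp_force: 0.0
t: 5.2
eef_pos: [0.7032, 0.1428, 0.0648]
ee_rot: [0.785, 0.619, 0.0, 0.0]
contact_force: [0.4, 0.4, 0.0]
grip_width: 0.467
grasp_force: 0.0
t: 5.4
eef_pos: [0.7031, 0.1428, 0.0644]
ee_rot: [0.785, 0.619, -0.0, -0.0]
contact_force: [0.9, -0.4, 0.5]
grip_width: 0.292
grasp_force: 0.3
```

```bash
python3 -m handwheel '[[0.2,[0,0,0],0]]'; python3 -m handwheel '[[0.2,[0,0,0],0],[0.2,[0,0,0],0]]'
```

```text
t: 5.5
eef_pos: [0.7031, 0.1428, 0.0644]
ee_rot: [0.785, 0.619, -0.0, 0.0]
contact_force: [-0.3, -0.6, 0.3]
grip_width: 0.266
grasp_force: 30.0
t: 5.7
eef_pos: [0.7031, 0.1428, 0.0644]
ee_rot: [0.785, 0.619, -0.0, 0.0]
contact_force: [0.6, -0.5, -0.3]
grip_width: 0.267
grasp_force: 30.0
```

The slide is gripped at 30 N. I lift it 12 mm.

```bash
python3 -m handwheel '[[0.2,[0,0,0.4],0],[0.2,[0,0,0.8],0],[0.2,[0,0,1.2],0],[0.2,[0,0,1.2],0],[0.2,[0,0,1.2],0]]'; python3 -c "
from h import *
o=get_obs();im=grab_frame('wrist');cm=cam('wrist',o)
b=[x for x in blob(im,*ORG,(200,80,420,330))][:3];print(b,pix2w(cm,[b[-1][1]],[.0425+.012]))"
```

```text
t: 6.2
eef_pos: [0.7032, 0.1429, 0.0767]
ee_rot: [0.785, 0.619, 0.0, 0.0]
contact_force: [0.1, 0.3, -1.4]
grip_width: 0.269
grasp_force: 30.0
[(1886, [275.8, 247.0]), (66, [276.5, 198.2])] [[0.70955373 0.16564078 0.0545    ]]
```

```bash
python3 -m handwheel '[[0.2,[-1.5,0.38,0],0],[0.2,[-3,0.75,0],0],[0.2,[-4.5,1.13,0],0],[0.2,[-6,1.51,0],0],[0.2,[-7,1.76,0],0],[0.2,[-7.57,1.9,0],0],[0.2,[-7.57,1.9,0],0],[0.2,[-7.57,1.9,0],0]]'; python3 -m handwheel '[[0.2,[0,0,0],0],[0.2,[0,0,0],0]]'; python3 -c "
from h import *
o=get_obs();im=grab_frame('wrist');cm=cam('wrist',o)
b=[x for x in blob(im,*ORG,(200,80,420,330))][:3];g=blob(im,*GRN,(100,50,420,300))[:2];print(b,g);P=pix2w(cm,[b[1][1],g[0][1]],[.0425+.012,.042]);d=P[1]-P[0];a=np.radians(-14.1);print(P,d[0]*np.cos(a)+d[1]*np.sin(a))"
```

```text
t: 7.05
eef_pos: [0.6279, 0.1618, 0.0766]
ee_rot: [0.785, 0.619, 0.0, 0.0]
contact_force: [0.6, 0.7, -1.6]
grip_width: 0.268
grasp_force: 30.0
t: 7.25
eef_pos: [0.6279, 0.1617, 0.0765]
ee_rot: [0.785, 0.619, 0.0, 0.0]
contact_force: [0.5, -0.4, -0.9]
grip_width: 0.272
grasp_force: 30.0
[(1871, [275.7, 247.0]), (924, [283.0, 87.5]), (68, [276.5, 198.1])] [(589, [276.5, 169.2])]
[[0.65476389 0.25276739 0.0545    ]
 [0.63850319 0.20217505 0.042     ]] -0.003445746088646366
```

The pointer and green tab line up at column 276.5. I lower and let go.

```bash
python3 -m handwheel '[[0.2,[0,0,-0.5],0],[0.2,[0,0,-0.9],0],[0.2,[0,0,-1.1],0],[0.2,[0,0,-1.1],0],[0.2,[0,0,-1.1],0]]'; python3 -m handwheel '[[0.6,[0,0,0],0],[0.6,[0,0,0],0],[0.6,[0,0,0],0],[0.6,[0,0,0],0],[0.6,[0,0,4],0],[0.6,[0,0,8],0],[0.6,[0,-4,8],0],[0.6,[0,-4,8],0]]'; python3 -c "
from h import *
o=get_obs();im=grab_frame('wrist');cm=cam('wrist',o)
cv2.imwrite('pics/w4.png',cv2.resize(im[60:300,130:430],None,fx=2.5,fy=2.5))
b=[x for x in blob(im,*ORG,(200,80,340,330))][:3];g=blob(im,*GRN,(100,50,420,300))[:2];print(b,g,pix2w(cm,[b[0][1]],[.078]),o['eef_pos'])"
```

```text
t: 7.8
eef_pos: [0.6274, 0.1619, 0.0653]
ee_rot: [0.785, 0.619, -0.0, -0.0]
contact_force: [-0.1, -0.3, -1.9]
grip_width: 0.27
grasp_force: 30.0
t: 8.6
eef_pos: [0.6288, 0.1191, 0.1476]
ee_rot: [0.786, 0.618, 0.001, 0.002]
contact_force: [-0.2, -0.6, -0.4]
grip_width: 0.599
grasp_force: 0.0
[(924, [261.7, 165.1]), (37, [263.2, 133.1])] [(410, [263.6, 112.9])] [[0.62781013 0.16112444 0.078     ]] [0.62877301 0.11909058 0.14762108]
```

View pics/w4.png

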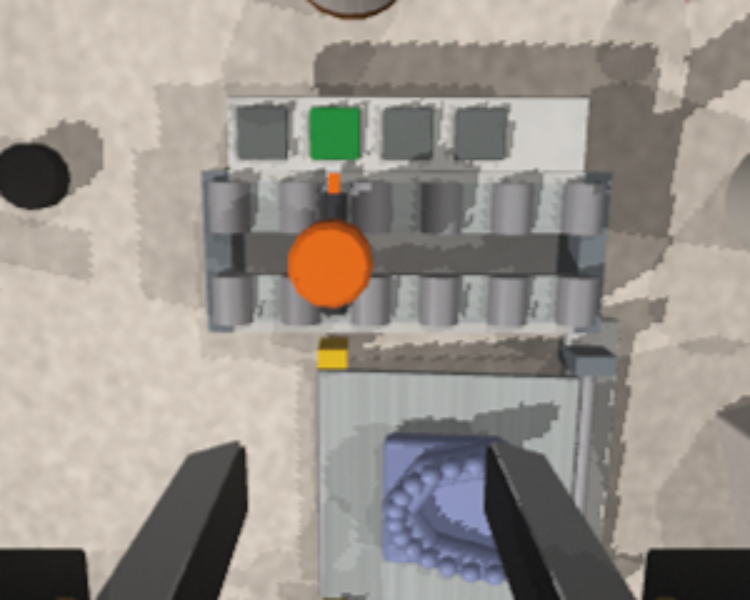

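The slide is seated beside the green tab: the crossbar lies between teeth and the pointer is under the tab at crop (335,183). Now I move to the wedge, turning so the fingers close across its width.

```bash
python3 -m handwheel '[[0.6,[0,0,4],0],[0.6,[-22,-25,4],-77],[0.6,[-22,-25,4],-77],[0.6,[-22,-25,4],-77],[0.6,[-22,-25,4],-77],[0.6,[-22,-25,4],-77],[0.6,[-22,-25,4],-77],[0.6,[-22,-25,4],-77]]'|head -3; python3 -m handwheel '[[0.6,[0,0,0],-17],[0.6,[0,0,0],-17],[0.6,[0,0,0],-17],[0.6,[0,0,0],-17]]'
python3 - <<'E'
from h import *
o=get_obs();im=grab_frame("wrist");cv2.imwrite("pics/w5.png",im);cm=cam("wrist",o);print(o["eef_pos"])
a,b=o["ee_rot"][:2];print("psi",np.degrees(np.arctan2(2*b*b-1,2*a*b)))
m=cv2.inRange(cv2.cvtColor(im,cv2.COLOR_BGR2HSV),*BLU)
n,l,s,c=cv2.connectedComponentsWithStats(m);i=1+s[1:,4].argmax();print(s[i],c[i])
ap=cv2.approxPolyDP(cv2.findContours((l==i).astype(np.uint8),0,2)[0][0],3,True)[:,0];print(ap.tolist());print(pix2w(cm,ap,np.zeros(len(ap))).round(4)[:,:2].tolist());print(pix2w(cm,ap,np.full(len(ap),.0245)).round(4)[:,:2].tolist())
cv2.imwrite("pics/w5c.png",cv2.resize(im[80:330,130:430],(720,600)))
E
```

```text
t: 9.45
eef_pos: [0.4055, -0.1289, 0.1847]
ee_rot: [0.99, 0.139, -0.0, -0.0]
t: 9.85
eef_pos: [0.4073, -0.1276, 0.185]
ee_rot: [1.0, -0.004, -0.0, -0.0]
contact_force: [0.3, 0.4, -0.2]
grip_width: 0.597
grasp_force: 0.0
[ 0.40734411 -0.12761436  0.18502875]
psi -90.403635452913
[ 272  134   23   82 1801] [282.72792893 174.35757912]
[[277, 134], [272, 137], [272, 214], [293, 215], [294, 135]]
[[0.4707, -0.1299], [0.4673, -0.1241], [0.3759, -0.1232], [0.3745, -0.1488], [0.4694, -0.1493]]
[[0.4713, -0.1298], [0.4682, -0.1244], [0.3826, -0.1236], [0.3813, -0.1475], [0.4701, -0.148]]
```

View pics/w5.png

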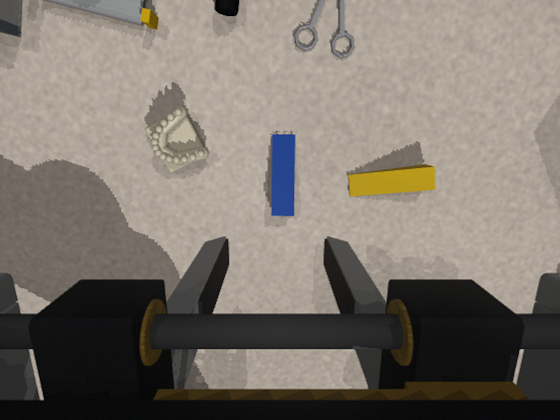

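In the wrist view the blue wedge spans (283,134) to (283,215). Its shadow is on the lower left and there is none past the top, so the thick end is at the bottom, nearest the robot. Yellow at (390,181) is the look-alike. I grip the blue wedge near its thick end.

```bash
python3 -m handwheel '[[0.6,[-1.7,-0.8,-4],0],[0.6,[-1.7,-0.8,-9],0],[0.6,[-1.7,-0.8,-13],0],[0.6,[-1.7,-0.8,-16],0],[0.6,[-1.7,-0.8,-16.8],0],[0.6,[-1.7,-0.8,-17],0],[0.6,[-1.7,-0.8,-17],0],[0.6,[-1.7,-0.8,-17],0]]'
```

```text
t: 10.7
eef_pos: [0.3919, -0.137, 0.0172]
ee_rot: [1.0, -0.005, 0.001, 0.001]
contact_force: [0.4, -1.0, 0.5]
grip_width: 0.599
grasp_force: 0.0
```

```bash
python3 -m handwheel '[[0.2,[0,0,-0.05],0],[0.2,[0,0,-0.05],0],[0.2,[0,0,-0.05],0],[0.2,[0,0,-0.05],0],[0.2,[0,0,-0.05],0],[0.2,[0,0,-0.05],0]]'; python3 -m handwheel '[[0.2,[0,0,0.5],0],[0.2,[0,0,2.5],0],[0.2,[0,0,5],0],[0.2,[0,0,5],0],[0.2,[0,0,5],0],[0.2,[0,0,5],0]]'
python3 - <<'E'
from h import *
o=get_obs();im=grab_frame("wrist");cv2.imwrite("pics/w6.png",im);cm=cam("wrist",o);print(o["eef_pos"])
m=cv2.inRange(cv2.cvtColor(im,cv2.COLOR_BGR2HSV),*BLU)
n,l,s,c=cv2.connectedComponentsWithStats(m);i=1+s[1:,4].argmax();print(s[i],c[i])
ap=cv2.approxPolyDP(cv2.findContours((l==i).astype(np.uint8),0,2)[0][0],3,True)[:,0];print(ap.tolist());print((pix2w(cm,ap,np.full(len(ap),.0525))-o["eef_pos"]).round(4)[:,:2].tolist())
E
```

```text
t: 11.3
eef_pos: [0.3904, -0.1361, 0.0149]
ee_rot: [1.0, -0.005, -0.0, -0.0]
contact_force: [0.6, -0.1, 0.3]
grip_width: 0.201
grasp_force: 0.0
t: 11.9
eef_pos: [0.3897, -0.1357, 0.0639]
ee_rot: [1.0, -0.005, -0.001, -0.001]
contact_force: [-0.1, 0.1, 0.4]
grip_width: 0.199
grasp_force: 0.0
[ 0.38965835 -0.13565567  0.06389288]
[ 258  114   35  122 4083] [275.09478325 174.76928729]
[[259, 115], [258, 235], [291, 235], [292, 115]]
[[0.0789, 0.0088], [0.0019, 0.0113], [0.0016, -0.0108], [0.0787, -0.0113]]
```

Nothing is held, which suggests the near end is the thin one. I'll look.

```bash
python3 - <<'E'
from h import *
im=cv2.imread("pics/w6.png"); a=cv2.resize(im[95:275,180:380],(660,594),interpolation=cv2.INTER_CUBIC)
cv2.imwrite("pics/w6c.png",a)
E
```

```text
(no output)
```

View pics/w6c.png

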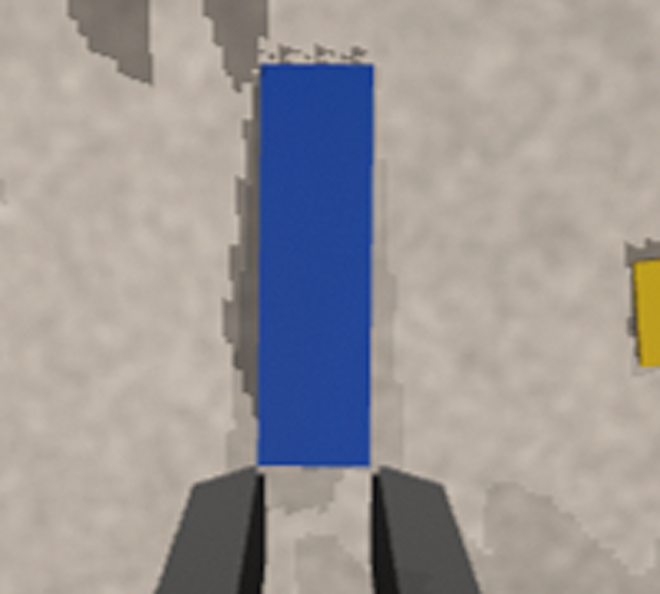

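```bash
python3 - <<'E'
from h import *
o=get_obs();cm=cam("wrist",o)
print(pix2w(cm,[[258.5,235.5],[291.5,235.5]],[.0245]*2)[:,:2].round(4),pix2w(cm,[[259,114.5],[292,114.5]],[.0025]*2)[:,:2].round(4))
im=cv2.imread("pics/top0.png");cm=cam("top");im2=grab_frame("top");cv2.imwrite("pics/top2.png",im2)
for I in(im,im2):
  m=cv2.inRange(cv2.cvtColor(I,cv2.COLOR_BGR2HSV)[265:345,300:355],*BLU);p=np.argwhere(m)[:,::-1]+[300,265]
  t,b=p[:,1].min(),p[:,1].max()
  for r,z in((t,.0025),(b,.0245)):
    q=p[abs(p[:,1]-r)<=2];print(r,q[:,0].min(),q[:,0].max(),pix2w(cm,[[q[:,0].mean(),r+(.5 if z>.01 else -.5)]],[z])[0,:2].round(4),len(p))
E
```

```text
[[ 0.3813 -0.1229]
 [ 0.3811 -0.148 ]] [[ 0.4703 -0.1242]
 [ 0.4701 -0.1492]]
281 320 332 [ 0.4693 -0.1357] 645
329 321 334 [ 0.3812 -0.1336] 645
281 320 331 [ 0.4693 -0.1354] 608
326 321 333 [ 0.3867 -0.1327] 608
```

The view shows the thick end near the robot (its shadow widens there), and the wedge hasn't moved. In the pictures the fingertips project about 25 mm shorter than stated, so they closed above the wedge. The first knob miss fits this too. I'll go lower in small steps and watch the force.

```bash
python3 -m handwheel '[[0.6,[0,0,0],0],[0.6,[0,0,0],0],[0.6,[0,0,-2],0],[0.6,[0,0,-4],0],[0.6,[0,0,-4.8],0],[0.6,[0,0,-5.2],0],[0.6,[0,0,-5.2],0]]';python3 -m handwheel '[[0.6,[0,0,-0.3],0],[0.6,[0,0,-0.5],0]]';python3 -m handwheel '[[0.6,[0,0,-0.3],0],[0.6,[0,0,-0.3],0]]'
```

```text
t: 12.7
eef_pos: [0.3903, -0.1361, 0.0128]
ee_rot: [1.0, -0.005, -0.0, -0.0]
contact_force: [-0.2, 0.1, -0.3]
grip_width: 0.599
grasp_force: 0.0
t: 12.9
eef_pos: [0.391, -0.1365, 0.0085]
ee_rot: [1.0, -0.005, 0.001, 0.0]
contact_force: [0.1, 0.1, 0.4]
grip_width: 0.599
grasp_force: 0.0
t: 13.1
eef_pos: [0.3903, -0.1361, 0.0048]
ee_rot: [1.0, -0.005, -0.0, -0.0]
contact_force: [0.4, -0.5, 0.1]
grip_width: 0.599
grasp_force: 0.0
```

There is no contact although the stated tips would be 6 mm below the bench, so the fingers are indeed short. I continue down.

```bash
python3 -m handwheel '[[0.6,[0,0,-0.5],0],[0.6,[0,0,-0.5],0]]';python3 -m handwheel '[[0.6,[0,0,-0.3],0],[0.6,[0,0,-0.3],0],[0.6,[0,0,-0.3],0]]';python3 -m handwheel '[[0.6,[0,0,-0.3],0],[0.6,[0,0,-0.3],0],[0.6,[0,0,-0.3],0]]'
```

```text
t: 13.3
eef_pos: [0.39, -0.1359, -0.0006]
ee_rot: [1.0, -0.005, -0.0, -0.0]
contact_force: [-0.3, 0.2, -0.1]
grip_width: 0.601
grasp_force: 0.0
t: 13.6
eef_pos: [0.3903, -0.1361, -0.0031]
ee_rot: [1.0, -0.005, -0.0, -0.0]
contact_force: [0.6, -0.8, 0.4]
grip_width: 0.598
grasp_force: 0.0
t: 13.9
eef_pos: [0.3903, -0.1361, -0.0061]
ee_rot: [1.0, -0.005, -0.0, -0.0]
contact_force: [-0.1, -0.6, -0.1]
grip_width: 0.598
grasp_force: 0.0
```

```bash
python3 -m handwheel '[[0.2,[0,0,-0.2],0],[0.2,[0,0,-0.2],0],[0.2,[0,0,-0.2],0],[0.2,[0,0,-0.2],0],[0.2,[0,0,-0.2],0],[0.2,[0,0,-0.2],0]]'
```

```text
t: 14.5
eef_pos: [0.3904, -0.1361, -0.008]
ee_rot: [1.0, -0.005, 0.0, -0.0]
contact_force: [0.1, 0.6, -0.3]
grip_width: 0.278
grasp_force: 30.0
```

The wedge is held: width 26 mm at 30 N. I lift it over the spare jaw to a spot in front of the plate and turn it to the jig yaw.

```bash
python3 -m handwheel '[[0.2,[0,0,4],0],[0.2,[0,0,8],0],[0.2,[11.8,21.8,8],-13.5],[0.2,[11.8,21.8,8],-13.5],[0.2,[11.8,21.8,8],-13.5],[0.2,[11.8,21.8,8],-13.5],[0.2,[11.8,21.8,8],-13.5],[0.2,[11.8,21.8,8],-13.5]]'; python3 -m handwheel '[[0.2,[0,0,0],0],[0.2,[0,0,0],0]]'
python3 - <<'E'
from h import *
import pickle
o=get_obs();im=grab_frame("wrist");cv2.imwrite("pics/w7.png",im);pickle.dump(o,open("w7.pkl","wb"));cm=cam("wrist",o);print(o["eef_pos"],o["ee_rot"])
cv2.imwrite("pics/w7.png",im)
a=np.radians(-14.1);u=np.array([np.cos(a),np.sin(a)]);v=np.array([-u[1],u[0]])
# rectify w1,w7,w4 not saved raw: profile along u across plate front, z=.010
E0=np.array([.601,.0592])
for n,c in(("w1",cam("wrist",pickle.load(open("w1.pkl","rb")))),("w7",cm),("top0",cam("top"))):
    I=cv2.cvtColor(cv2.imread(f"pics/{n}.png"),cv2.COLOR_BGR2GRAY)
    out=[]
    for w in(-.035,.0,.035):
        s=np.arange(-.020,.0201,.002)
        P=np.c_[E0+s[:,None]*u+w*v,np.full(len(s),.010)]
        uv=w2pix(c,P).astype(np.float32);out.append(cv2.remap(I,uv[:,:1],uv[:,1:],cv2.INTER_LINEAR).ravel())
    print(n);print(*[o_.tolist() for o_ in out],sep="\n")
    y=blob(cv2.imread(f"pics/{n}.png"),*YEL,(0,0,560,300))[:3];print(y,pix2w(c,[q[1] for q in y],[.0225]*len(y)).round(4)[:,:2].tolist())
E
```

```text
t: 15.3
eef_pos: [0.5097, 0.0855, 0.0721]
ee_rot: [0.993, -0.121, 0.0, -0.0]
contact_force: [-0.0, 0.2, -0.6]
grip_width: 0.275
grasp_force: 30.0
t: 15.5
eef_pos: [0.5076, 0.0812, 0.0715]
ee_rot: [0.992, -0.123, -0.001, 0.0]
contact_force: [0.1, -0.1, 0.1]
grip_width: 0.274
grasp_force: 30.0
[0.50762214 0.08115346 0.07145554] [ 9.92408775e-01 -1.22981058e-01 -6.49211048e-04  2.47827160e-04]
w1
[180, 182, 184, 169, 165, 161, 142, 141, 152, 158, 163, 161, 162, 161, 163, 164, 160, 160, 163, 164, 160]
[178, 175, 174, 163, 164, 166, 153, 147, 159, 142, 147, 144, 144, 144, 143, 142, 140, 140, 143, 133, 120]
[183, 181, 175, 163, 159, 159, 146, 154, 161, 159, 162, 160, 163, 161, 158, 157, 154, 156, 162, 157, 156]
[(78, [240.4, 194.5]), (53, [242.9, 284.5])] [[0.6163, 0.119], [0.5872, 0.0]]
w7
[206, 208, 188, 187, 184, 166, 159, 154, 174, 173, 180, 178, 180, 179, 182, 183, 178, 179, 180, 184, 179]
[76, 77, 77, 76, 133, 165, 148, 153, 171, 152, 160, 158, 159, 161, 157, 160, 154, 156, 159, 151, 142]
[141, 133, 122, 115, 113, 92, 87, 80, 110, 109, 115, 113, 114, 115, 110, 112, 108, 108, 114, 113, 111]
[(241, [359.2, 92.3]), (231, [187.6, 91.9])] [[0.5858, -0.0], [0.6157, 0.1179]]
top0
[135, 129, 122, 122, 120, 112, 103, 106, 114, 117, 120, 121, 123, 126, 121, 119, 117, 121, 123, 120, 121]
[131, 134, 131, 126, 121, 110, 103, 108, 110, 109, 106, 105, 106, 104, 106, 106, 102, 105, 106, 97, 85]
[139, 131, 121, 118, 119, 109, 100, 106, 113, 116, 117, 118, 120, 119, 117, 116, 115, 115, 116, 116, 115]
[(28, [189.8, 207.2]), (27, [252.9, 221.4]), (12, [410.3, 298.9])] [[0.6158, 0.1186], [0.5861, 0.0005], [0.4334, -0.2913]]
```

View pics/w7.png

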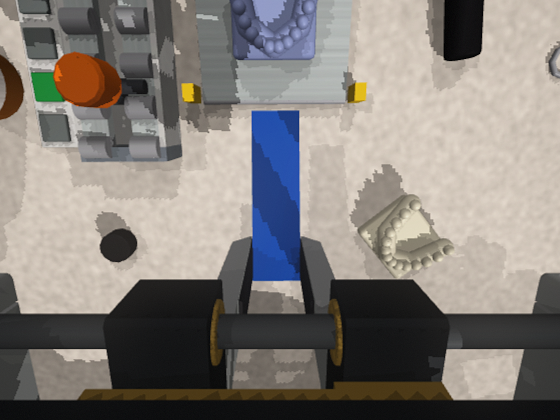

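The wedge is centred and aligned, with its thin end at row 111 just ahead of the plate edge at row ~104. The edge axis is about 6 mm in front of the post line. I lower to the bench here, then push 71 mm in along the jig axis.

```bash
python3 -m handwheel '[[0.2,[-0.3,0.07,-3],0],[0.2,[-0.3,0.07,-6],0],[0.2,[-0.3,0.07,-7.5],0],[0.2,[-0.3,0.07,-7.9],0],[0.2,[-0.3,0.07,-7.9],0],[0.2,[-0.3,0.07,-7.9],0],[0.2,[-0.3,0.07,-7.9],0],[0.2,[-0.3,0.07,-7.9],0]]'; python3 -c "
from h import *
o=get_obs();im=grab_frame('top');b=blob(im,*BLU,(180,190,300,300))[:2];print(o['eef_pos'],b)"
```

```text
t: 16.35
eef_pos: [0.5056, 0.0821, -0.0067]
ee_rot: [0.992, -0.123, 0.0, -0.0]
contact_force: [-0.5, -0.5, -0.0]
grip_width: 0.272
grasp_force: 30.0
[ 0.50563451  0.08214635 -0.00665257] [(406, [216.6, 239.0])]
```

```bash
python3 -m handwheel '[[0.2,[0,0,-0.13],0],[0.2,[0,0,-0.13],0],[0.2,[0.97,-0.24,-0.13],0],[0.2,[1.94,-0.49,-0.13],0],[0.2,[2.91,-0.73,-0.13],0],[0.2,[3.88,-0.97,-0.13],0],[0.2,[3.88,-0.97,-0.13],0],[0.2,[3.88,-0.97,-0.13],0]]'
```

```text
t: 17.2
eef_pos: [0.5428, 0.0734, -0.0083]
ee_rot: [0.992, -0.123, -0.002, -0.0]
contact_force: [-6.1, 1.1, 8.4]
grip_width: 0.274
grasp_force: 30.0
```

```bash
python3 -m handwheel '[[0.2,[0.8,-0.2,0.04],0],[0.2,[1.6,-0.4,0.04],0],[0.2,[2.4,-0.6,0.04],0],[0.2,[2.9,-0.73,0.04],0],[0.2,[3.2,-0.8,0.04],0],[0.2,[3.2,-0.8,0.04],0],[0.2,[3.2,-0.8,0.04],0]]'
python3 - <<'E'
from h import *
o=get_obs();im=grab_frame("wrist");cv2.imwrite("pics/w8.png",im);cm=cam("wrist",o);p=o["eef_pos"];print(p)
a=np.radians(-14.1);u=np.array([np.cos(a),np.sin(a)]);v=np.array([-u[1],u[0]]);E0=np.array([.601,.0592]);print("s",(p[:2]-E0)@u)
I=cv2.cvtColor(im,cv2.COLOR_BGR2GRAY)
for w in(-.042,-.03,.03,.042):
    s=np.arange(-.016,.0041,.001);P=np.c_[E0+s[:,None]*u+w*v,np.full(len(s),.0205)]
    uv=w2pix(cm,P).astype(np.float32);print(w,cv2.remap(I,uv[:,:1],uv[:,1:],1).ravel().tolist())
m=cv2.inRange(cv2.cvtColor(im,cv2.COLOR_BGR2HSV),*BLU)[:330];n,l,st,c=cv2.connectedComponentsWithStats(m)
for i in range(1,n):
    if st[i,4]>60: print(st[i],c[i])
E
```

```text
t: 17.9
eef_pos: [0.5737, 0.0657, -0.0084]
ee_rot: [0.992, -0.123, -0.003, -0.0]
contact_force: [-8.6, 2.5, 7.7]
grip_width: 0.274
grasp_force: 30.0
[ 0.57371173  0.06570044 -0.00835501]
s -0.028049729222747732
-0.042 [196, 196, 196, 196, 198, 200, 202, 202, 193, 167, 197, 189, 191, 191, 195, 198, 200, 198, 195, 199, 199]
-0.03 [177, 177, 189, 192, 192, 193, 196, 199, 198, 169, 189, 187, 189, 187, 192, 196, 197, 195, 194, 196, 196]
0.03 [203, 199, 177, 144, 143, 125, 128, 129, 118, 96, 115, 127, 127, 124, 129, 130, 130, 128, 127, 129, 130]
0.042 [198, 198, 199, 200, 202, 202, 203, 204, 185, 97, 115, 128, 128, 127, 128, 130, 129, 127, 128, 130, 131]
[ 252  228   49   54 2592] [275.72222222 254.57175926]
```

Plate edge axis is at s ≈ -5.5 mm and the thick end at -38.5 mm, so there are about 4 mm left. I push those and re-measure.

```bash
python3 -m handwheel '[[0.2,[0.2,-0.05,0],0],[0.2,[0.41,-0.1,0],0],[0.2,[0.41,-0.1,0.02],0],[0.2,[0.41,-0.1,0.05],0],[0.2,[0.41,-0.1,0.05],0]]'
cat > m.py <<'E'
from h import *
o=get_obs();im=grab_frame("wrist");cv2.imwrite("pics/w9.png",im);cm=cam("wrist",o);p=o["eef_pos"]
a=np.radians(-14.1);u=np.array([np.cos(a),np.sin(a)]);v=np.array([-u[1],u[0]]);E0=np.array([.601,.0592]);print("s",(p[:2]-E0)@u)
I=cv2.cvtColor(im,cv2.COLOR_BGR2GRAY)
for w in(-.045,-.042,.042,.045):
    s=np.arange(-.012,-.0039,.0005);P=np.c_[E0+s[:,None]*u+w*v,np.full(len(s),.0205)]
    uv=w2pix(cm,P).astype(np.float32);print(w,cv2.remap(I,uv[:,:1],uv[:,1:],1).ravel().tolist())
m=cv2.inRange(cv2.cvtColor(im,cv2.COLOR_BGR2HSV),*BLU)[:400];n,l,st,c=cv2.connectedComponentsWithStats(m)
i=1+st[1:,4].argmax();b=st[i];x=c[i][0];print(b)
P=pix2w(cm,[[x,b[1]+b[3]-.5],[b[0],b[1]+b[3]-3],[b[0]+b[2]-1,b[1]+b[3]-3]],[.0245]*3);print("thick s,w",((P[:,:2]-E0)@u).round(4),((P[:,:2]-E0)@v).round(4))
E
python3 m.py
```

```text
t: 18.45
eef_pos: [0.5777, 0.0647, -0.0083]
ee_rot: [0.992, -0.123, -0.003, -0.0]
contact_force: [-6.5, 2.4, 5.3]
grip_width: 0.274
grasp_force: 30.0
s -0.023912982160392473
-0.045 [225, 220, 212, 207, 209, 212, 213, 210, 189, 172, 178, 195, 198, 189, 193, 191, 191]
-0.042 [197, 198, 199, 200, 201, 202, 204, 198, 180, 169, 178, 194, 197, 188, 192, 191, 190]
0.042 [201, 202, 203, 204, 204, 203, 205, 197, 172, 171, 169, 145, 122, 131, 126, 127, 126]
0.045 [200, 200, 200, 200, 199, 199, 200, 193, 170, 170, 175, 178, 182, 188, 188, 187, 186]
[ 252  236   49   46 2209]
thick s,w [-0.0332 -0.0317 -0.0317] [-0.0008  0.0121 -0.014 ]
```

The thick end is about 28 mm in front of the edge axis. I release, rise and back away, then check.

```bash
python3 -m handwheel '[[0.5,[0,0,0.05],0],[0.5,[0,0,0.05],0],[0.5,[0,0,0.1],0],[0.5,[0,0,4],0],[0.5,[-2,0.5,8],0],[0.5,[-4,1,11],0],[0.5,[-4,1,11],0],[0.5,[-4,1,11],0]]'; python3 m.py; python3 - <<'E'
from h import *
im=cv2.imread("pics/w9.png");cm=cam("wrist",get_obs())
for (lo,hi),z in((YEL,.0225),(ORG,.078),(GRN,.042)):
    b=blob(im,lo,hi,(0,0,560,300))[:3];print(b,pix2w(cm,[q[1] for q in b],[z]*len(b)).round(4)[:,:2].tolist())
cv2.imwrite("pics/end.png",grab_frame("scene"))
E
```

```text
t: 19.3
eef_pos: [0.5409, 0.0738, 0.1031]
ee_rot: [0.992, -0.123, 0.001, 0.0]
contact_force: [-0.7, -0.0, -0.6]
grip_width: 0.498
grasp_force: 0.0
s -0.061884529411945916
-0.045 [168, 159, 156, 156, 157, 157, 157, 154, 149, 139, 138, 152, 161, 168, 165, 164, 167]
-0.042 [163, 164, 165, 165, 165, 165, 164, 160, 155, 142, 137, 150, 158, 165, 164, 164, 167]
0.042 [174, 168, 165, 163, 167, 167, 162, 153, 141, 141, 144, 152, 157, 160, 165, 169, 168]
0.045 [172, 162, 159, 159, 157, 156, 154, 149, 142, 141, 144, 152, 157, 160, 166, 169, 170]
[261 150  30  30 900]
thick s,w [-0.0333 -0.0312 -0.0312] [-0.0007  0.0116 -0.0131]
[(200, [203.6, 139.4]), (152, [348.6, 138.9])] [[0.6145, 0.116], [0.5857, -0.0003]]
[(1798, [121.9, 140.0])] [[0.6264, 0.156]]
[(562, [436.5, 8.0]), (528, [84.3, 137.8])] [[0.6604, -0.0727], [0.6376, 0.2]]
```

The wedge stayed put after release, 28.1 mm in front of the edge axis (28.6 wanted) and square. The slide is seated and the robot is clear, so I hand in.

```bash
python3 -c "
from bench import *
print(sign_off())"
```

```text
the job is handed in; nothing more can be done
None
```

The job is handed in: the orange slide is seated in the notch beside the green tab, and the blue wedge is under the plate edge, its thick end about 28.1 mm in front by camera (28.6 is level). Everything is released and the arm is clear, at about 19 s; I didn't re-check the bystanders or view a final picture.

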